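Load the storage rack, heavy mandrel tin and bottle behind, rivet tin in front

ROBOT

A 6-joint arm with a two-finger parallel gripper is mounted at the origin on a cart in front of the work surface, level with it; the furniture and walls round the work are solid. World frame = base frame: x ahead of the robot, y to its left, z up, the work surface at z = 0. Lengths are in m, angles in rad, forces in N, time in s.
With the tool pointing down it reaches from about 0.375 to 0.9 m from the base axis. Payload 3.1 kg.
Tool frame: the origin (TCP) lies midway between the tips of the shut fingers; the grasp point (between the pads) lies 19 mm behind it; z points along the fingers, y is the line along which they close (so a half turn about z gives the same grasp; the last joint's range is limited). The gripper opens to 85 mm and grips with 20 to 120 N. Pads are 22 mm wide; open, the fingers measure 114 mm over their backs; the gripper's body (76 mm by 85 mm) begins 54 mm behind the grasp point. The pads swing forward as they close: fully open they stand 13 mm farther back than shut.
Start: joints at [1.077, 0.527, 1.433, -0, 1.181, -0.178], TCP at [0.194, 0.594, 0.231] pointing down, gripper open.
Joint ranges: [-3.08, 3.08], [-0.75, 2.2], [0.22, 2.44], [-1.43, 4.57], [0, 2.65], [-2.85, 2.85]. Speed limits (rad/s): [2.79, 2.79, 3.14, 3.14, 3.14, 3.14].

INTERFACE

Orientations are given as a unit quaternion [x, y, z, w].
In Python, from station import manip gives the robot as it stands.
- The arm moves only by the tool drive_tool, never from a script. Its argument "motion" is a list that holds one entry, the list of rows, each a list of 5 numbers: the finger opening in mm, from 0 to 85.4, then the shift along the tool's x, y, z in units of 30 mm (1.0 is 30 mm), then the turn about the tool's z in units of 8 degrees (1.0 is 8 degrees). In form: [[[fingers, x, y, z, yaw], ...]]. A call has 1 to 10 rows; each row is the pose to reach, as a shift and turn from the pose commanded when the call began, along the tool's axes at that moment; what a row does not reach only later rows make up. A row lasts 1/10 s, in which the tool goes at most 50 mm and 8.59 degrees, less where a joint would pass 70% of its speed; a pose out of reach is approached as far as the arm can. A call with a gripper value outside its range is refused whole. The fingers move at their own pace and stop on an object; "squeeze" is the grip in N (left out, the last holds). Time passes only in rows, so rows that repeat a pose let the fingers close. It gives the time, the measured TCP pose, the force, the opening and the grip force at its end, in the units of the state.
- manip.sense(): the state, without advancing time (a new reading comes with each control period).
- manip.snapshot(name): name is "side" or "top"; returns the picture (420x560x3 uint8, red, green, blue); there is no depth.
- manip.camera_model(name): a dict with "fov_y" (degrees; the focal length in pixels is half the picture's height over the tangent of half this angle, whatever the lens; pixels are square), "cx", "cy" (the principal point, pixels), "origin" and "orientation" of the camera in the world. Camera axes: x right, y up, looking along -z (the intrinsics and any distortion apply to the point x, -y, -z); pixel columns grow to the right and rows downward; lengths in m; the calibration is good to about 2 mm. A picture is of the moment at which its call begins. camera_model takes no time and is no camera call.
- manip.sign_off(): hands the job in; it is judged then, once.
The state is a dict: "t": time; "q": joint angles; "qd": joint speeds; "tau": joint torques, N m; "tcp_pos": TCP position; "tool_rot": TCP orientation; "force": force on the tool from outside, world axes, zero at the start; "ft_torque": the same for the moment, N m; "finger_gap": opening from 0.0 (shut) to 1.0 (fully open); "gripper_force": force on a finger pad.
Only numpy, scipy, OpenCV 4.12 (cv2) and the standard library are available. Lean on these libraries where they do the work, as an engineer would, in place of code of your own. Each camera call takes 0.05 s, during which the arm holds its last target. There are 200 camera calls.

TASK

Only one of the two identical tall metal tins still holds its heavy steel mandrel: find out which by feeling its weight, stand that tin in the middle of the sprung plate at the back left of the rack and stand the spray bottle in the bay at the back right. Only when both tall things are in place and let go, lay the flat green-lidded tin in the front bay, lid up. Leave the light tin standing upright on the bench, keep the tins and the bottle upright while you handle them, set things down gently in the rack, and do not disturb the tape roll, wedge, jar and caliper.

Things in the scene. Friction and masses are not known exactly. Their poses are not given: they have to be found in the camera images.
- tin_1: One of two outwardly identical closed bare-metal tins, 58 mm in diameter, 150 mm tall, two thin beads round the wall, lid fixed. Origin: centre of its underside; z up its axis. One of the two (it varies which) holds a loose steel mandrel and weighs 0.5 to 0.7 kg in all, the other holds light packing and weighs 0.14 kg. Starts upright on the bench; grip the top 50 mm with about 20 N.
- tin_2: One of two outwardly identical closed bare-metal tins, 58 mm in diameter, 150 mm tall, two thin beads round the wall, lid fixed. Origin: centre of its underside; z up its axis. One of the two (it varies which) holds a loose steel mandrel and weighs 0.5 to 0.7 kg in all, the other holds light packing and weighs 0.14 kg. Starts upright on the bench; grip the top 50 mm with about 20 N.
- spray_bottle: Round spray bottle with a blue and white body, 51 mm in diameter, straight up to about 140 mm, then a shoulder and a narrow cap (29 mm in diameter, from 150 mm up); 178 mm tall in all, 0.2 to 0.4 kg. Origin: centre of its underside; z up. Starts upright on the bench.
- rivet_tin: Low round tin with a green lid, 65 mm in diameter, 27 mm tall, about 0.14 kg; the lid is fixed. The lower part, up to 12 mm, is 62 mm in diameter. Origin: centre of its underside; z up. Starts flat on the bench, just beyond and left of the fixed bench vice, which stands up to 112 mm high.
- rack: Low rack fixed to the bench, grey-painted floor 230 mm deep (x) by 270 mm wide (y), top of floor at 12 mm; lips above the bench: front 18, sides 22, strips between bays 20, back fence 42 mm. Bays: back left (+x, +y) with the sprung plate; back right (+x, -y) 116 x 129 mm inside; front (-x) full width, 102 mm deep inside. Origin: centre of its underside. Position and yaw vary.
- pad (a point): Centre of the top of the sprung steel plate (84 mm square) in the rack's back left bay, with the plate unloaded: 14.5 mm above the bench. The point belongs to the rack and does not sink with the plate; its axes are the rack's.
- pad_plate (a joint): Sinking of the sprung plate, m: 0 unloaded (2.5 mm proud of the rack's floor), 0.006 fully down (3.5 mm below the floor). It begins to sink at about 2.5 N and is fully down at about 4.5 N: the heavy tin standing on it takes it fully down, the light one does not move it.
- back_bay (a point): Point on the floor near the middle of the rack's plain back right bay, 12 mm above the bench; axes of the rack.
- front_bay (a point): Middle of the floor of the rack's front bay, 12 mm above the bench; axes of the rack.
- tape_roll: Bystander: brown tape roll lying flat, 90 mm in diameter, 25 mm high. Origin: centre of its underside.
- wedge: Bystander: brown wooden wedge, 30 x 85 x 24 mm, lying. Origin: centre of its underside.
- jar: Bystander: small clear jar with a blue lid, 44 mm in diameter, 54 mm tall. Origin: centre of its underside.
- caliper: Bystander: steel caliper lying flat, 60 x 200 x 10 mm. Origin: centre of its underside.
Mind the look-alikes: they are no part of the job. What is shaped like the rivet_tin but red is not meant. Leave any turquoise look-alike of the tin_2 alone.

How it is judged:
On the way, in this order (a step that is already met when the one before it is completed fails the run):
1. the heavy tin stands on the sprung plate, which is down, and the spray bottle stands in the back right bay, both let go (((horizontal distance between tin_1 and pad below 0.02 m and angle between tin_1's own z axis and vertical below 0.06 rad and z of tin_1 in the frame of pad between -0.012 and 0.004 m and contact force between the fingers and tin_1 below 0.3 N) or (horizontal distance between tin_2 and pad below 0.02 m and angle between tin_2's own z axis and vertical below 0.06 rad and z of tin_2 in the frame of pad between -0.012 and 0.004 m and contact force between the fingers and tin_2 below 0.3 N)) and value of joint pad_plate above 0.004 m and x of spray_bottle in the frame of back_bay between -0.035 and 0.035 m and y of spray_bottle in the frame of back_bay between -0.043 and 0.043 m and z of spray_bottle in the frame of back_bay below 0.005 m and angle between spray_bottle's own z axis and vertical below 0.1 rad and contact force between the fingers and spray_bottle below 0.3 N), for 0.2 s.
2. the flat green-lidded tin lies in the front bay, let go (x of rivet_tin in the frame of front_bay between -0.022 and 0.022 m and y of rivet_tin in the frame of front_bay between -0.102 and 0.102 m and z of rivet_tin in the frame of front_bay below 0.004 m and angle between rivet_tin's own z axis and vertical below 0.06 rad and contact force between the fingers and rivet_tin below 0.3 N), for 0.2 s.
At the end, for the whole second after the job is handed in: Heavy tin upright (0.06 rad), within 20 mm of the sprung plate's middle, its weight alone holding it down over 4 mm; bottle upright on the back right bay's floor; flat tin level, lid up, on the front bay's floor; light tin upright on the bench; all let go and at rest (all of step 2 and (((horizontal distance between tin_1 and pad below 0.02 m and angle between tin_1's own z axis and vertical below 0.06 rad and z of tin_1 in the frame of pad between -0.012 and 0.004 m and contact force between the fingers and tin_1 below 0.3 N) and angle between tin_2's own z axis and vertical below 0.06 rad and height (world z) of tin_2 between -0.006 and 0.006 m and linear speed of tin_2 below 0.02 m/s) or ((horizontal distance between tin_2 and pad below 0.02 m and angle between tin_2's own z axis and vertical below 0.06 rad and z of tin_2 in the frame of pad between -0.012 and 0.004 m and contact force between the fingers and tin_2 below 0.3 N) and angle between tin_1's own z axis and vertical below 0.06 rad and height (world z) of tin_1 between -0.006 and 0.006 m and linear speed of tin_1 below 0.02 m/s)) and value of joint pad_plate above 0.004 m and x of spray_bottle in the frame of back_bay between -0.035 and 0.035 m and y of spray_bottle in the frame of back_bay between -0.043 and 0.043 m and z of spray_bottle in the frame of back_bay below 0.005 m and angle between spray_bottle's own z axis and vertical below 0.1 rad and contact force between the fingers and spray_bottle below 0.3 N and linear speed of each of tin_1, tin_2, spray_bottle, rivet_tin below 0.02 m/s); the robot touches nothing.
It fails at once if a tall tin or the spray bottle is tipped by more than 0.7 rad (40 degrees) (angle between any of tin_1, tin_2, spray_bottle's own z axis and vertical above 0.7 rad).
It fails at once if something is dropped or banged into the rack (more than 60 N on it) (contact force between rack and anything else above 60 N).
It fails at once if the tape roll, wedge, jar or caliper is moved by more than 20 mm (distance of any of tape_roll, wedge, jar, caliper from where it was at the start of the episode above 0.02 m).
It also fails if it takes over 72 s, if anything falls off the work surface, if the arm or the gripper's body presses on something with over 40 N, if the wrist force passes 120 N, or if a joint passes its speed limit or range.

## Working session

There is one attempt and no reset: what is moved stays moved. The work goes in short steps, Python scripts to look and compute and a tool call to move; the robot and the scene stay as the last step left them, time stands still between calls to the robot, and variables do not carry over. Pictures are saved under pics/ and viewed, at most 13 in all, crops included, and the job is handed in when it is done.

Besides the shell and the picture viewer there is one more tool, called after "Call:" as name(argument=value, ...), one argument or row to a line, values as JSON. drive_tool: Moves the arm, as the interface text tells. Its arguments: {"type":"object","properties":{"motion":{"type":"array","items":{"type":"array","items":{"type":"array","items":{"type":"number"}}}},"squeeze":{"type":"number"}},"required":["motion"]}

```bash
ls; mkdir -p pics; python3 - <<'E'
from station import manip
import cv2
for n in("side","top"):
    cv2.imwrite(f"pics/{n}0.png",manip.snapshot(n)[:,:,::-1]); print(manip.camera_model(n))
print(manip.sense())
E
```

```text
pics
{'fov_y': 55.92618561706262, 'cx': 276.1300812077643, 'cy': 210.67033796969204, 'origin': array([0.57536528, 1.14087415, 0.60295235]), 'orientation': array([-0.00389884,  0.52105902,  0.85331001, -0.01855588])}
{'fov_y': 57.94196424125922, 'cx': 278.6223981759565, 'cy': 209.05818972433454, 'origin': array([0.40257742, 0.05663204, 1.21420009]), 'orientation': array([ 0.04545478, -0.06633927, -0.69913363,  0.71045417])}
{'t': 0.1, 'q': array([ 1.07652255e+00,  5.28384570e-01,  1.43378472e+00, -4.37959978e-08,
        1.18138893e+00, -1.78492661e-01]), 'qd': array([ 0.0002282 , -0.00186692, -0.00402154,  0.00096761, -0.00047904,
       -0.00125644]), 'tau': array([-2.84672242e-04, -4.43305242e+01, -1.78586537e+01, -2.28119907e-04,
        3.89599329e-03,  9.15060070e-06]), 'tcp_pos': array([0.19375584, 0.59352937, 0.23042113]), 'tool_rot': array([ 1.57235272e-01,  9.87560683e-01, -9.27708990e-04, -3.24373067e-04]), 'force': array([-0.67997165,  0.6938979 ,  0.12626138]), 'ft_torque': array([ 0.03010516,  0.02909138, -0.01038341]), 'gripper_force': 0.0, 'finger_gap': 1.0037213676145929}
```

View pics/top0.png

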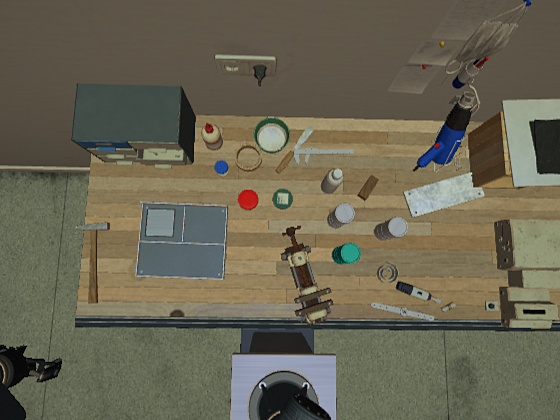

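View pics/side0.png

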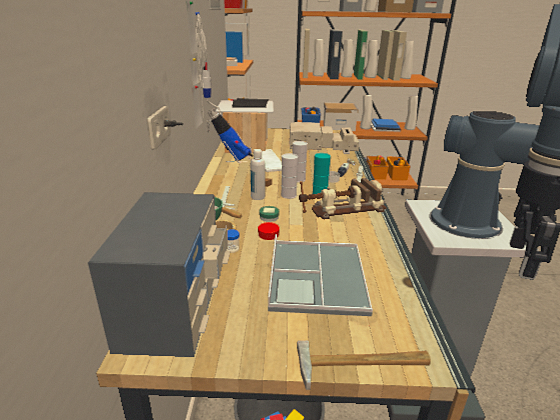

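Top view: the rack spans about (137–228, 202–279), with its sprung plate at (160,223). The bottle is at (333,180), the metal tins at (344,215) and (396,228), and the turquoise look-alike at (347,253). The green tin is at (282,199) beside the red one at (248,200), and the vice is at about (305,275). The side view agrees. I'll enlarge the work area next.

```bash
python3 - <<'E'
import cv2
a=cv2.imread("pics/top0.png")[145:285,130:420]; a=cv2.resize(a,None,fx=2.7,fy=2.7,interpolation=cv2.INTER_CUBIC)
b=cv2.imread("pics/side0.png")[135:320,210:390]; 
cv2.imwrite("pics/topc.png",a)
cv2.imwrite("pics/sidec.png",cv2.resize(b,None,fx=3.2,fy=3.2,interpolation=cv2.INTER_CUBIC))
E
cat > h.py <<'E'
import numpy as np, cv2
from scipy.spatial.transform import Rotation as R
from station import manip
def ray(n,uv):
    c=manip.camera_model(n); f=210/np.tan(np.radians(c['fov_y']/2))
    uv=np.atleast_2d(uv).astype(float)
    d=np.c_[(uv[:,0]-c['cx'])/f,-(uv[:,1]-c['cy'])/f,-np.ones(len(uv))]
    return np.array(c['origin']),R.from_quat(c['orientation']).apply(d)
def onz(n,uv,z):
    o,d=ray(n,uv); return o+d*((z-o[2])/d[:,2])[:,None]
def proj(n,p):
    c=manip.camera_model(n); f=210/np.tan(np.radians(c['fov_y']/2))
    q=R.from_quat(c['orientation']).inv().apply(np.atleast_2d(p)-c['origin'])
    return np.c_[c['cx']-f*q[:,0]/q[:,2],c['cy']+f*q[:,1]/q[:,2]]
def two(uvt,uvs):
    (o1,d1),(o2,d2)=ray("top",uvt),ray("side",uvs); d1=d1[0];d2=d2[0]
    s=np.linalg.lstsq(np.c_[d1,-d2],o2-o1,rcond=None)[0]
    a,b=o1+s[0]*d1,o2+s[1]*d2
    return (a+b)/2,np.linalg.norm(a-b)
E
```

```text
(no output)
```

View pics/topc.png

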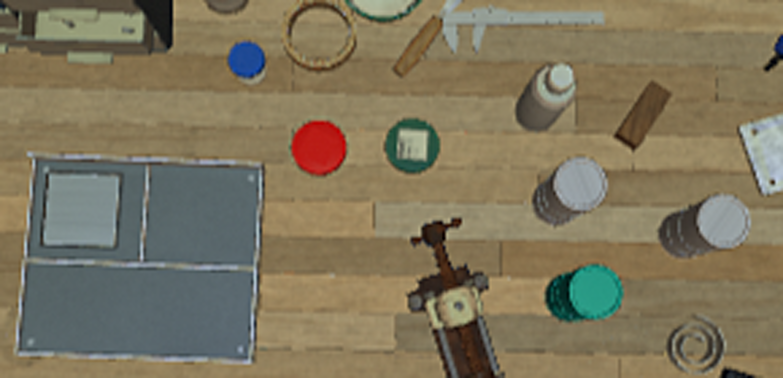

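View pics/sidec.png

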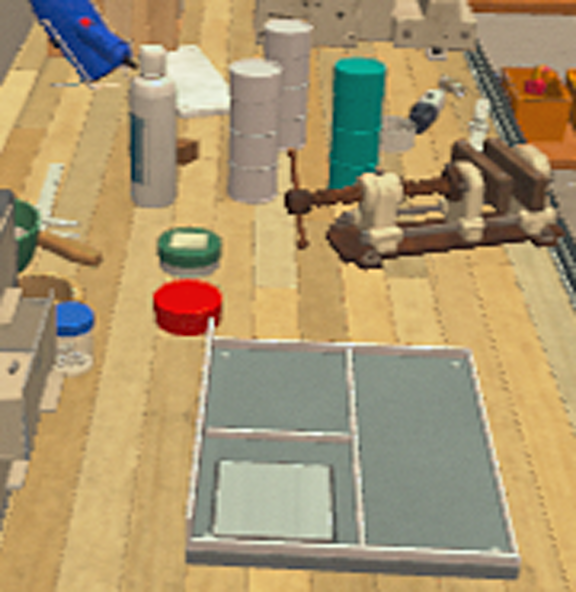

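Enlarged views (crop pixels): tin tops at (580,185) and (723,222), bottle cap at (562,77), green lid at (412,146), plate at (81,211), rack outline (32,155)–(258,360). In the side crop both tins, the bottle and the green tin are unobstructed. Next I measure their poses.

```bash
cat > m.py <<'E'
from h import *
def fill(im,seed,tol):
    m=np.zeros((im.shape[0]+2,im.shape[1]+2),np.uint8)
    cv2.floodFill(im.copy(),m,(int(round(seed[0])),int(round(seed[1]))),0,(tol,)*3,(tol,)*3,cv2.FLOODFILL_MASK_ONLY|cv2.FLOODFILL_FIXED_RANGE|(255<<8))
    m=m[1:-1,1:-1]; c=max(cv2.findContours(m,cv2.RETR_EXTERNAL,cv2.CHAIN_APPROX_NONE)[0],key=cv2.contourArea)
    return m,c
E
python3 - <<'E'
from m import *
im=cv2.medianBlur(cv2.imread("pics/top0.png"),1)
K=lambda u,v:((u+.5)/2.7-.5+130,(v+.5)/2.7-.5+145)
for n,s,z,t in [("tinA",K(580,185),.15,28),("tinB",K(723,222),.15,28),("cap",K(562,75),.178,28),("turq",K(596,292),.15,25),("red",K(320,147),.027,40)]:
    m,c=fill(im,s,t); (cx,cy),r=cv2.minEnclosingCircle(c); P=onz("top",(cx,cy),z)[0]
    Q=onz("top",c[:,0],z); print(n,cx,cy,r,P.round(4),"size",np.ptp(Q,0).round(3),"mid",((Q.max(0)+Q.min(0))/2).round(4))
hsv=cv2.cvtColor(im,cv2.COLOR_BGR2HSV); x,y=map(int,K(412,146))
w=hsv[y-16:y+16,x-16:x+16]; g=cv2.inRange(w,(60,70,30),(95,255,200)); c=max(cv2.findContours(g,0,1)[0],key=cv2.contourArea)[:,0]+[x-16,y-16]
Q=onz("top",c,.027); print("green",np.ptp(Q,0),((Q.max(0)+Q.min(0))/2).round(4))
m,c=fill(im,K(81,211),22); r=cv2.minAreaRect(onz("top",c[:,0],.0145)[:,:2].astype(np.float32)); print("plate",r)
# rack corners by eye
k=lambda u,v,z:onz("top",K(u,v),z)[0].round(4)
print("rack corners BL,BR,FR,FL",k(30,154,.042),k(264,164,.042),k(250,362,.0),k(17,354,.0))
# side check
S=lambda u,v:((u+.5)/3.2-.5+210,(v+.5)/3.2-.5+135)
for n,p,q in [("tinA",(580,185),(256,68)),("tinB",(723,222),(289,28)),("cap",(562,75),(152,48)),("green",(412,146),(190,241)),("plate",(81,211),(274,499))]: print(n,two(K(*p),S(*q)))
for n,p in [("jar",(247,60)),("wedge",(640,115))]: print(n,k(*p,.03))
print("vice tip",k(435,230,.1),k(455,222,.1), k(412,300,.1),k(412,235,.1), k(488,282,.1))
E
```

```text
tinA 344.5 213.0 9.708344459533691 [ 0.5648 -0.1619  0.15  ] size [0.052 0.052 0.   ] mid [ 0.565  -0.1606  0.15  ]
tinB 398.0 226.5 9.861641883850098 [ 0.5287 -0.3147  0.15  ] size [0.055 0.053 0.   ] mid [ 0.5288 -0.3148  0.15  ]
cap 337.5 173.0 4.031229019165039 [ 0.6744 -0.1379  0.178 ] size [0.023 0.02  0.   ] mid [ 0.6745 -0.1379  0.178 ]
turq 350.3272705078125 252.5454559326172 9.825164794921875 [ 0.4528 -0.1768  0.15  ] size [0.053 0.051 0.   ] mid [ 0.453 -0.176  0.15 ]
red 247.54425048828125 199.10177612304688 9.951593399047852 [0.6226 0.1219 0.027 ] size [0.062 0.061 0.   ] mid [0.6215 0.1221 0.027 ]
green [0.06175663 0.06074235 0.        ] [0.6268 0.0109 0.027 ]
plate ((0.5447360873222351, 0.3973426818847656), (0.07952478528022766, 0.08287312090396881), 0.9393086433410645)
rack corners BL,BR,FR,FL [0.6051 0.4516 0.042 ] [0.5985 0.1831 0.042 ] [0.3721 0.1958 0.    ] [0.3777 0.4642 0.    ]
tinA (array([ 0.56710398, -0.16280816,  0.14667968]), np.float64(0.004678357496371714))
tinB (array([ 0.5295861 , -0.3152319 ,  0.14438434]), np.float64(0.0028080241175589414))
cap (array([ 0.67850121, -0.13961743,  0.17423863]), np.float64(0.0028727996880194887))
green (array([0.62888043, 0.01129719, 0.02371611]), np.float64(0.004781796227586386))
plate (array([0.54661469, 0.398008  , 0.01085365]), np.float64(0.005506083757449266))
jar [0.7253 0.2089 0.03  ]
wedge [ 0.6681 -0.2596  0.03  ]
vice tip [ 0.5192 -0.012   0.1   ] [ 0.5283 -0.0338  0.1   ] [0.4428 0.0123 0.1   ] [0.5133 0.0131 0.1   ] [ 0.4634 -0.0701  0.1   ]
```

```bash
cat >> m.py <<'E'
def go(t,ya=90.0):
    s=manip.sense(); r=R.from_quat(s['tool_rot']); M=r.as_matrix(); y=np.degrees(np.arctan2(M[1,1],M[0,1]))
    print("t",round(s['t'],2),"tcp",s['tcp_pos'].round(4),"yang",round(y,2),"F",s['force'].round(2),"gap",round(s['finger_gap'],3),"gf",round(s['gripper_force'],1))
    for p in np.atleast_2d(t): print("shift/30mm",(r.inv().apply(p-s['tcp_pos'])/.03).round(2),"turn",round((y-ya)/8,2))
E
python3 - <<'E'
from m import *
K=lambda u,v:((u+.5)/2.7-.5+130,(v+.5)/2.7-.5+145)
print(onz("top",[K(203,214),K(136,310)],.012))
go([[.566,-.161,.26],[.58,.2,.26]])
E
```

```text
[[0.54264844 0.25568146 0.012     ]
 [0.42976202 0.32773973 0.012     ]]
t 0.1 tcp [0.1938 0.5935 0.2304] yang 71.91 F [-0.68  0.69  0.13] gap 1.004 gf 0.0
shift/30mm [-19.61 -20.06  -0.95] turn -2.26
shift/30mm [-16.31  -8.47  -0.98] turn -2.26
```

Call:
drive_tool(
  motion=[
    [[85,-1.1,-1.1,-0.3,-0.5],[85,-2.2,-2.2,-0.6,-1],[85,-3.3,-3.3,-0.95,-1.5],[85,-4.4,-4.5,-0.95,-2],[85,-5.5,-5.6,-0.95,-2.26],[85,-6.6,-6.8,-0.95,-2.26],[85,-7.7,-7.9,-0.95,-2.26],[85,-8.8,-9,-0.95,-2.26],[85,-9.9,-10.1,-0.95,-2.26],[85,-11,-11.2,-0.95,-2.26]],
  ],
  squeeze=20,
)

```text
t: 1.1
tcp_pos: [0.4037, 0.1704, 0.2597]
tool_rot: [0.0, 1.0, 0.0, -0.0]
force: [0.7, -0.1, -0.1]
finger_gap: 0.995
gripper_force: 0.0
```

```bash
python3 -c "
from m import *
go([[.566,-.161,.26],[.566,-.161,.10]])"
```

```text
t 1.1 tcp [0.4037 0.1704 0.2597] yang 89.99 F [ 0.71 -0.08 -0.1 ] gap 0.995 gf 0.0
shift/30mm [-5.410e+00 -1.105e+01 -1.000e-02] turn -0.0
shift/30mm [ -5.41 -11.05   5.32] turn -0.0
```

Call:
drive_tool(
  motion=[
    [[85,-0.6,-1.2,0,0],[85,-1.2,-2.4,0,0],[85,-1.8,-3.7,0,0],[85,-2.4,-4.9,0,0],[85,-3,-6.1,0,0],[85,-3.6,-7.3,0,0],[85,-4.2,-8.5,0,0],[85,-4.8,-9.7,0,0],[85,-5.4,-11.05,0,0],[85,-5.4,-11.05,0,0]],
  ],
)

```text
t: 2.1
tcp_pos: [0.5678, -0.1649, 0.2593]
tool_rot: [0.002, 1.0, -0.002, 0.001]
force: [-0.8, 0.1, -0.5]
finger_gap: 0.996
gripper_force: 0.0
```

Call:
drive_tool(
  motion=[
    [[85,0,0,1,0],[85,0,0,2.2,0],[85,0,0,3.4,0],[85,0,0,4.5,0],[85,0,0,5.32,0],[40,0,0,5.32,0],[40,0,0,5.32,0],[40,0,0,5.32,0],[40,0,0,5.32,0],[40,0,0,5.32,0]],
  ],
  squeeze=22,
)

```text
t: 3.1
tcp_pos: [0.5652, -0.1591, 0.1007]
tool_rot: [0.0, 1.0, 0.0, 0.0]
force: [-0.9, -0.6, -6.5]
finger_gap: 0.683
gripper_force: 25.9
```

Call:
drive_tool(
  motion=[
    [[40,0,0,-0.2,0],[40,0,0,-0.6,0],[40,0,0,-1,0],[40,0,0,-1,0],[40,0,0,-1,0],[40,0,0,-1,0],[40,0,0,-1,0]],
  ],
)

```text
t: 3.8
tcp_pos: [0.5649, -0.1591, 0.1298]
tool_rot: [0.0, 1.0, 0.0, -0.001]
force: [-0.1, -0.3, -5.8]
finger_gap: 0.684
gripper_force: 26.0
```

```bash
python3 - <<'E'
from m import *
cv2.imwrite("pics/side1.png",manip.snapshot("side")[135:285,210:390][:,:,::-1].repeat(3,0).repeat(3,1))
for i in range(3):
    go([.566,-.161,.22]); manip.snapshot("top")
E
```

```text
t 3.85 tcp [ 0.5649 -0.1591  0.1297] yang 89.98 F [ 0.61 -0.05 -6.44] gap 0.68 gf 26.0
shift/30mm [-0.03 -0.06 -3.01] turn -0.0
t 3.9 tcp [ 0.565  -0.1592  0.1297] yang 89.99 F [ 0.36 -0.58 -6.46] gap 0.682 gf 26.0
shift/30mm [-0.03 -0.06 -3.01] turn -0.0
t 3.95 tcp [ 0.5651 -0.1592  0.1298] yang 89.98 F [-0.47 -0.03 -6.8 ] gap 0.682 gf 26.0
shift/30mm [-0.03 -0.06 -3.01] turn -0.0
```

View pics/side1.png

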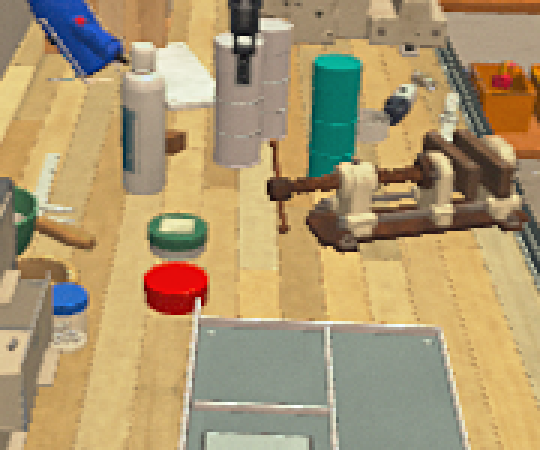

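The side view shows the tin (now at about (238,95)) lifted clear of the bench. A steady 6.4 N in the air means about 0.65 kg, so this is the heavy tin. I'll carry it to the plate.

Call:
drive_tool(
  motion=[
    [[40,0,0,-0.5,0],[40,0,0,-1.2,0],[40,0,0,-2,0],[40,0,0.2,-2.8,0],[40,0,0.7,-3.4,0],[40,0,1.5,-3.7,0],[40,0.1,2.5,-3.7,0],[40,0.15,3.6,-3.7,0],[40,0.2,4.7,-3.7,0],[40,0.2,5.8,-3.7,0]],
  ],
)

```text
t: 5.0
tcp_pos: [0.5585, 0.016, 0.241]
tool_rot: [0.0, 1.0, 0.0, -0.001]
force: [1.1, 0.0, -6.2]
finger_gap: 0.686
gripper_force: 26.3
```

Call:
drive_tool(
  motion=[
    [[40,0,1.1,0,0],[40,0,2.3,0,0],[40,0.1,3.5,0,0],[40,0.1,4.7,0,0],[40,0.2,5.9,0,0],[40,0.2,7.1,0,0],[40,0.3,8.3,0,0],[40,0.3,9.4,0,0],[40,0.4,10.4,0,0],[40,0.4,11.2,0,0]],
  ],
)

```text
t: 6.0
tcp_pos: [0.5461, 0.3525, 0.2405]
tool_rot: [-0.001, 1.0, -0.0, -0.001]
force: [0.6, -0.5, -6.0]
finger_gap: 0.683
gripper_force: 26.5
```

```bash
python3 - <<'E'
from m import *
go([[.5455,.3975,.24],[.5455,.3975,.14],[.5455,.3975,.118]])
E
```

```text
t 6.0 tcp [0.5461 0.3525 0.2405] yang 90.06 F [ 0.61 -0.55 -6.03] gap 0.683 gf 26.5
shift/30mm [0.02 1.5  0.02] turn 0.01
shift/30mm [0.01 1.5  3.35] turn 0.01
shift/30mm [0.01 1.5  4.08] turn 0.01
```

Call:
drive_tool(
  motion=[
    [[40,0,0.8,0,0],[40,0,1.3,0.2,0],[40,0,1.53,0.8,0],[40,0,1.53,1.6,0],[40,0,1.53,2.4,0],[40,0,1.53,3.1,0],[40,0,1.53,3.6,0],[40,0,1.53,3.9,0],[40,0,1.53,4.0,0],[40,0,1.53,4.0,0]],
  ],
)

```text
t: 7.0
tcp_pos: [0.5478, 0.3966, 0.1213]
tool_rot: [0.0, 1.0, 0.0, 0.0]
force: [0.2, 0.4, -5.2]
finger_gap: 0.682
gripper_force: 26.3
```

Call:
drive_tool(
  motion=[
    [[40,0,0,0.05,0],[40,0,0,0.1,0],[40,0,0,0.15,0],[40,0,0,0.2,0],[40,0,0,0.25,0],[40,0,0,0.3,0],[40,0,0,0.33,0],[40,0,0,0.36,0],[40,0,0,0.38,0],[40,0,0,0.38,0]],
  ],
)

```text
t: 8.0
tcp_pos: [0.5477, 0.3967, 0.11]
tool_rot: [0.0, 1.0, 0.0, 0.0]
force: [0.2, -0.6, -1.9]
finger_gap: 0.684
gripper_force: 26.3
```

```bash
python3 - <<'E'
from m import *
cv2.imwrite("pics/side2.png",cv2.resize(manip.snapshot("side")[150:330,240:400][:,:,::-1],None,fx=3.2,fy=3.2,interpolation=cv2.INTER_CUBIC))
go([.5455,.3975,.105])
E
```

```text
t 8.05 tcp [0.5476 0.3967 0.11  ] yang 89.99 F [-0.45 -0.48 -0.98] gap 0.682 gf 26.3
shift/30mm [0.07 0.03 0.17] turn -0.0
```

View pics/side2.png

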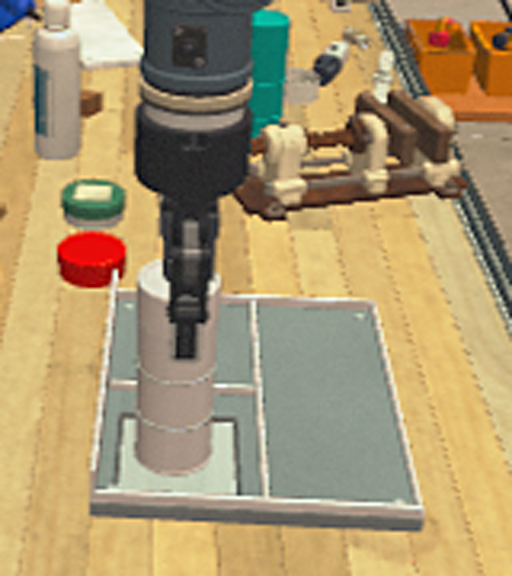

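The tin is centred on the plate: its base is at about (175,453) and the plate centre at about (178,454) in the crop. I'll lower the last bit and release.

Call:
drive_tool(
  motion=[
    [[40,0,0,0.04,0],[40,0,0,0.07,0],[40,0,0,0.07,0],[62,0,0,0.07,0],[70,0,0,0.07,0],[85,0,0,0.07,0],[85,0,0,0.07,0],[85,0,0,0.07,0],[85,0,0,0.07,0],[85,0,0,0.07,0]],
  ],
)

```text
t: 9.05
tcp_pos: [0.5474, 0.3966, 0.1077]
tool_rot: [0.0, 1.0, 0.0, -0.0]
force: [-0.0, 0.5, -0.4]
finger_gap: 0.994
gripper_force: 0.0
```

Call:
drive_tool(
  motion=[
    [[85,0,0,-0.4,0],[85,0,0,-1.2,0],[85,0,0,-2.4,0],[85,0,0,-3.6,0],[85,0,0,-4.8,0],[85,-0.3,-1,-5,0],[85,-0.6,-2.4,-5,0],[85,-0.9,-3.8,-5,0],[85,-1.2,-5.2,-5,0],[85,-1.5,-6.6,-5,0]],
  ],
)

```text
t: 10.05
tcp_pos: [0.5926, 0.1971, 0.259]
tool_rot: [-0.0, 1.0, 0.0, 0.001]
force: [0.2, -0.4, 0.3]
finger_gap: 0.999
gripper_force: 0.0
```

```bash
python3 - <<'E'
from m import *
go([[.676,-.139,.26],[.676,-.139,.11]])
im=manip.snapshot("top")[:,:,::-1].copy(); cv2.imwrite("pics/top2.png",im)
p=proj("top",[.547,.397,.15])[0]; print(p)
cv2.imwrite("pics/top2c.png",cv2.resize(im[145:285,130:420],None,fx=2.7,fy=2.7,interpolation=cv2.INTER_CUBIC))
try:
    m,c=fill(im,p,28); Q=onz("top",c[:,0],.158); print(np.ptp(Q,0),(Q.max(0)+Q.min(0))/2)
except Exception as e: print(e)
E
```

```text
t 10.05 tcp [0.5926 0.1971 0.259 ] yang 90.01 F [ 0.2  -0.44  0.27] gap 0.999 gf 0.0
shift/30mm [ -2.78 -11.2   -0.03] turn 0.0
shift/30mm [ -2.77 -11.21   4.97] turn 0.0
[146.36203962 215.69955404]
[0.05615917 0.03498488 0.        ] [0.55061157 0.40110891 0.158     ]
```

View pics/top2c.png

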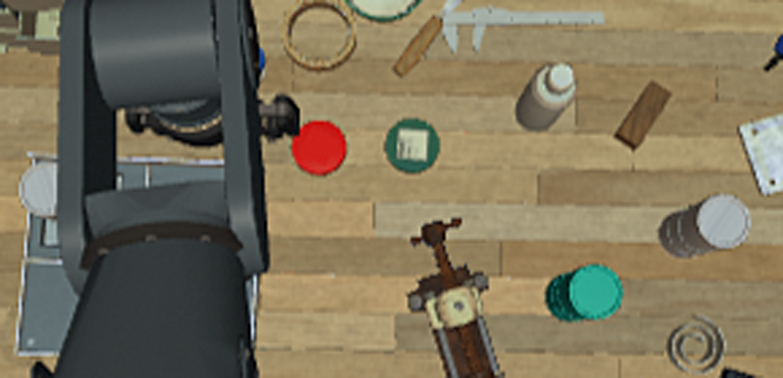

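The heavy tin stands on the plate (top at (40,190) in the crop), and everything else is undisturbed. Next, the bottle.

Call:
drive_tool(
  motion=[
    [[85,-0.3,-1.3,0,0],[85,-0.6,-2.7,0,0],[85,-0.9,-4.1,0,0],[85,-1.3,-5.5,0,0],[85,-1.6,-6.9,0,0],[85,-2,-8.3,0,0],[85,-2.3,-9.6,0,0],[85,-2.6,-10.6,0,0],[85,-2.78,-11.15,0,0],[85,-2.78,-11.15,0,0]],
  ],
)

```text
t: 11.1
tcp_pos: [0.6763, -0.1381, 0.2581]
tool_rot: [0.002, 1.0, -0.0, 0.001]
force: [0.5, 0.9, 0.7]
finger_gap: 0.993
gripper_force: 0.0
```

```bash
python3 - <<'E'
from m import *
go([[.676,-.139,.26],[.676,-.139,.11]])
E
```

```text
t 11.1 tcp [ 0.6763 -0.1381  0.2581] yang 89.82 F [0.47 0.88 0.73] gap 0.993 gf 0.0
shift/30mm [ 0.01 -0.03 -0.06] turn -0.02
shift/30mm [ 0.02 -0.03  4.94] turn -0.02
```

Call:
drive_tool(
  motion=[
    [[85,0,0,1,0],[85,0,0,2.2,0],[85,0,0,3.4,0],[85,0,0,4.5,0],[85,0,0,4.92,0],[85,0,0,4.92,0],[35,0,0,4.92,0],[35,0,0,4.92,0],[35,0,0,4.92,0],[35,0,0,4.92,0]],
  ],
  squeeze=22,
)

```text
t: 12.1
tcp_pos: [0.6772, -0.1365, 0.1126]
tool_rot: [0.0, 1.0, -0.001, 0.002]
force: [0.1, 0.1, 6.4]
finger_gap: 0.58
gripper_force: 23.0
```

Call:
drive_tool(
  motion=[
    [[35,0,0,0,0],[35,0,0,0,0],[35,0,0,-0.3,0],[35,0,0,-0.8,0],[35,0,0,-1.6,0],[35,0,0,-2.4,0],[35,0,0,-3.2,0],[35,0,0,-4,0],[35,0,0,-4.4,0],[35,0,0,-4.4,0]],
  ],
)

```text
t: 13.1
tcp_pos: [0.6767, -0.1363, 0.2448]
tool_rot: [0.0, 1.0, -0.001, 0.002]
force: [0.1, -0.7, -3.2]
finger_gap: 0.574
gripper_force: 23.9
```

```bash
python3 - <<'E'
from m import *
cv2.imwrite("pics/side3.png",cv2.resize(manip.snapshot("side")[50:320,200:400][:,:,::-1],None,fx=2.2,fy=2.2,interpolation=cv2.INTER_CUBIC))
go([[.543,.256,.25],[.543,.256,.14]])
E
```

```text
t 13.15 tcp [ 0.6758 -0.136   0.2428] yang 89.98 F [ 0.24 -0.01 -3.17] gap 0.576 gf 23.9
shift/30mm [ 4.43 13.06 -0.25] turn -0.0
shift/30mm [ 4.43 13.07  3.42] turn -0.0
```

View pics/side3.png

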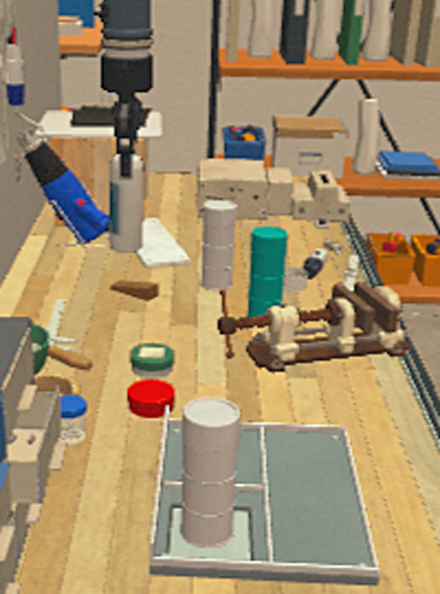

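The side view shows the bottle held upright at about (125,205), clear of the bench. The heavy tin stands on the plate at about (208,475). I'll carry the bottle to the back right bay.

Call:
drive_tool(
  motion=[
    [[35,0.2,0.6,0,0],[35,0.5,1.5,0,0],[35,0.9,2.7,0,0],[35,1.3,3.9,0,0],[35,1.7,5.1,0,0],[35,2.1,6.3,0,0],[35,2.5,7.5,0,0],[35,2.9,8.7,0,0],[35,3.3,9.9,0,0],[35,3.7,11,0,0]],
  ],
)

```text
t: 14.15
tcp_pos: [0.5619, 0.1964, 0.2403]
tool_rot: [-0.0, 1.0, 0.0, -0.002]
force: [0.1, -1.0, -3.2]
finger_gap: 0.578
gripper_force: 24.0
```

Call:
drive_tool(
  motion=[
    [[35,0.4,1,0,0],[35,0.65,1.7,0.3,0],[35,0.7,1.93,0.9,0],[35,0.7,1.93,1.6,0],[35,0.7,1.93,2.3,0],[35,0.7,1.93,2.9,0],[35,0.7,1.93,3.3,0],[35,0.7,1.93,3.5,0],[35,0.7,1.93,3.6,0],[35,0.7,1.93,3.6,0]],
  ],
)

```text
t: 15.15
tcp_pos: [0.5438, 0.2521, 0.1341]
tool_rot: [0.0, 1.0, 0.0, -0.0]
force: [0.1, -0.4, -2.8]
finger_gap: 0.575
gripper_force: 24.0
```

```bash
python3 - <<'E'
from m import *
go([[.543,.252,.125]])
E
```

```text
t 15.15 tcp [0.5438 0.2521 0.1341] yang 89.98 F [ 0.14 -0.43 -2.8 ] gap 0.575 gf 24.0
shift/30mm [ 0.03 -0.    0.3 ] turn -0.0
```

Call:
drive_tool(
  motion=[
    [[35,0,0,0.08,0],[35,0,0,0.14,0],[35,0,0,0.2,0],[35,0,0,0.24,0],[35,0,0,0.27,0],[35,0,0,0.3,0],[35,0,0,0.32,0],[35,0,0,0.34,0],[35,0,0,0.34,0]],
  ],
)

```text
t: 16.05
tcp_pos: [0.5444, 0.252, 0.1247]
tool_rot: [0.0, 1.0, 0.0, 0.001]
force: [-0.7, -0.8, 3.0]
finger_gap: 0.579
gripper_force: 24.5
```

Contact has been made (the force went from -3 to +3 N). Release and rise.

Call:
drive_tool(
  motion=[
    [[45,0,0,-0.03,0],[58,0,0,-0.03,0],[75,0,0,-0.03,0],[85,0,0,-0.03,0],[85,0,0,-0.03,0],[85,0,0,-0.03,0],[85,0,0,-0.03,0],[85,0,0,-0.03,0]],
  ],
)

```text
t: 16.85
tcp_pos: [0.5439, 0.252, 0.1248]
tool_rot: [0.0, 1.0, 0.0, 0.0]
force: [-0.8, 0.8, -0.4]
finger_gap: 0.993
gripper_force: 0.0
```

Call:
drive_tool(
  motion=[
    [[85,0,0,-0.4,0],[85,0,0,-1.2,0],[85,0,0,-2.4,0],[85,0,0,-3.6,0],[85,0,0,-4.6,0],[85,-0.4,-1,-4.6,0],[85,-0.8,-2.4,-4.6,0],[85,-1.2,-3.8,-4.6,0],[85,-1.6,-5.2,-4.6,0],[85,-2,-6.6,-4.6,0]],
  ],
)

```text
t: 17.85
tcp_pos: [0.6041, 0.0524, 0.264]
tool_rot: [-0.0, 1.0, -0.0, 0.001]
force: [0.7, -0.5, -0.4]
finger_gap: 0.994
gripper_force: 0.0
```

```bash
python3 - <<'E'
from m import *
t=manip.snapshot("top")[:,:,::-1]; s=manip.snapshot("side")[:,:,::-1]
cv2.imwrite("pics/both4.png",np.hstack([cv2.resize(t[145:285,130:420],(435,210)),cv2.resize(s[120:330,220:390],(340,420))[:210] if 0 else cv2.resize(s[120:330,220:390],(170,210))]).repeat(1,0))
go([[.628,.011,.20],[.628,.011,-.004]])
E
```

```text
t 17.95 tcp [0.6058 0.0485 0.2639] yang 89.64 F [ 1.5   0.04 -0.13] gap 0.997 gf 0.0
shift/30mm [-0.74 -1.24  2.13] turn -0.05
shift/30mm [-0.72 -1.22  8.93] turn -0.05
```

View pics/both4.png

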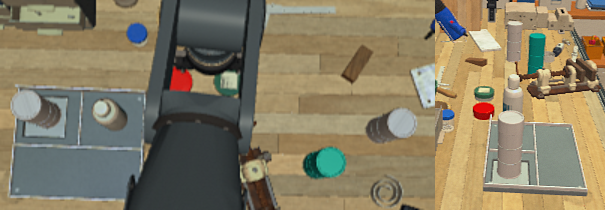

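Both tall objects stand in their bays: in the picture the tin is at (35,105) and the bottle at (108,112). Next, the green tin.

Call:
drive_tool(
  motion=[
    [[85,-0.4,-0.7,0.5,0],[85,-0.74,-1.26,1.2,0],[85,-0.74,-1.26,2.4,0],[85,-0.74,-1.26,3.6,0],[85,-0.74,-1.26,4.8,0],[85,-0.74,-1.26,6,0],[85,-0.74,-1.26,6.8,0],[85,-0.74,-1.26,7.2,0],[85,-0.74,-1.26,7.4,0],[85,-0.74,-1.26,7.4,0]],
  ],
)

```text
t: 18.95
tcp_pos: [0.6263, 0.0164, 0.0411]
tool_rot: [-0.0, 1.0, -0.0, 0.0]
force: [-0.6, 0.3, -0.2]
finger_gap: 0.991
gripper_force: 0.0
```

```bash
python3 - <<'E'
from m import *
go([[.628,.011,-.004]])
E
```

```text
t 18.95 tcp [0.6263 0.0164 0.0411] yang 90.0 F [-0.56  0.28 -0.21] gap 0.991 gf 0.0
shift/30mm [-0.06 -0.18  1.5 ] turn 0.0
```

Call:
drive_tool(
  motion=[
    [[85,-0.06,-0.18,0,0],[85,-0.06,-0.18,0.4,0],[85,-0.06,-0.18,0.8,0],[85,-0.06,-0.18,1.2,0],[85,-0.06,-0.18,1.45,0],[85,-0.06,-0.18,1.45,0],[45,-0.06,-0.18,1.45,0],[45,-0.06,-0.18,1.45,0],[45,-0.06,-0.18,1.45,0],[45,-0.06,-0.18,1.45,0]],
  ],
  squeeze=25,
)

```text
t: 19.95
tcp_pos: [0.6281, 0.0108, -0.0022]
tool_rot: [0.0, 1.0, -0.0, 0.0]
force: [0.3, 0.1, 1.3]
finger_gap: 0.735
gripper_force: 27.8
```

Call:
drive_tool(
  motion=[
    [[45,0,0,0,0],[45,0,0,-0.3,0],[45,0,0,-1,0],[45,0,0,-2,0],[45,0,0,-3,0],[45,0,0,-3,0]],
  ],
)

```text
t: 20.55
tcp_pos: [0.6309, 0.0103, 0.092]
tool_rot: [0.0, 1.0, -0.001, 0.005]
force: [0.4, -0.5, -1.9]
finger_gap: 0.733
gripper_force: 28.0
```

```bash
python3 - <<'E'
from m import *
s=manip.snapshot("side")[:,:,::-1]
cv2.imwrite("pics/side5.png",cv2.resize(s[110:320,220:380],None,fx=2.7,fy=2.7,interpolation=cv2.INTER_CUBIC))
go([[.43,.328,.15],[.43,.328,.02]])
E
```

```text
t 20.6 tcp [0.6294 0.0105 0.0899] yang 89.99 F [ 1.14 -0.51 -2.08] gap 0.735 gf 28.0
shift/30mm [ 6.64 10.58 -2.05] turn -0.0
shift/30mm [ 6.66 10.58  2.29] turn -0.0
```

View pics/side5.png

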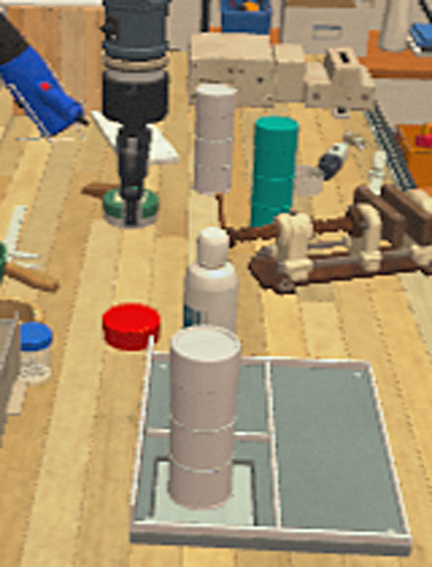

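The green tin is held level at about (130,207) in the crop; the tin and bottle stand. I'll go up and over to the front bay.

Call:
drive_tool(
  motion=[
    [[45,0,0,-1,0],[45,0,0,-2.2,0],[45,0,0,-3.5,0],[45,0.3,0.4,-4.7,0],[45,0.9,1.3,-5.4,0],[45,1.6,2.4,-5.4,0],[45,2.3,3.5,-5.4,0],[45,3,4.6,-5.4,0],[45,3.7,5.8,-5.4,0],[45,4.4,7,-5.4,0]],
  ],
)

```text
t: 21.6
tcp_pos: [0.4938, 0.2216, 0.2478]
tool_rot: [0.0, 1.0, -0.0, -0.002]
force: [1.3, 0.7, -1.8]
finger_gap: 0.733
gripper_force: 28.5
```

Call:
drive_tool(
  motion=[
    [[45,0.7,1.1,0,0],[45,1.3,2.1,0,0],[45,1.9,3,0,0],[45,2.2,3.5,0,0],[45,2.25,3.58,0,0],[45,2.25,3.58,1,0],[45,2.25,3.58,2.2,0],[45,2.25,3.58,3.4,0],[45,2.25,3.58,4.6,0],[45,2.25,3.58,5.4,0]],
  ],
)

```text
t: 22.6
tcp_pos: [0.4274, 0.3264, 0.0843]
tool_rot: [0.001, 1.0, -0.001, -0.002]
force: [-0.3, 0.1, -1.4]
finger_gap: 0.739
gripper_force: 28.5
```

```bash
python3 - <<'E'
from m import *
go([[.43,.328,.015],[.43,.328,.009]])
E
```

```text
t 22.6 tcp [0.4274 0.3264 0.0843] yang 89.93 F [-0.25  0.11 -1.38] gap 0.739 gf 28.5
shift/30mm [-0.1   0.06  2.31] turn -0.01
shift/30mm [-0.1   0.06  2.51] turn -0.01
```

Call:
drive_tool(
  motion=[
    [[45,-0.05,0,0.3,0],[45,-0.05,0,0.9,0],[45,-0.05,0,1.5,0],[45,-0.05,0,2,0],[45,-0.05,0,2.3,0],[45,-0.05,0,2.42,0],[45,-0.05,0,2.48,0],[45,-0.05,0,2.53,0],[45,-0.05,0,2.58,0],[45,-0.05,0,2.6,0]],
  ],
)

```text
t: 23.6
tcp_pos: [0.4301, 0.3284, 0.0098]
tool_rot: [0.0, 1.0, 0.0, 0.0]
force: [-0.4, 0.1, 4.5]
finger_gap: 0.738
gripper_force: 29.0
```

Call:
drive_tool(
  motion=[
    [[45,0,0,0.02,0],[45,0,0,0.04,0],[45,0,0,0.04,0]],
  ],
)

```text
t: 23.9
tcp_pos: [0.4301, 0.3284, 0.0097]
tool_rot: [-0.0, 1.0, 0.0, 0.001]
force: [-1.7, -1.0, 9.3]
finger_gap: 0.733
gripper_force: 29.3
```

Seated. I'll ease off, open and rise.

Call:
drive_tool(
  motion=[
    [[64,0,0,-0.05,0],[72,0,0,-0.05,0],[85,0,0,-0.05,0],[85,0,0,-0.05,0],[85,0,0,-0.05,0],[85,0,0,-0.05,0],[85,0,0,-0.05,0]],
  ],
)

```text
t: 24.6
tcp_pos: [0.4298, 0.3282, 0.0095]
tool_rot: [0.0, 1.0, -0.0, -0.0]
force: [0.3, -0.9, 0.5]
finger_gap: 0.997
gripper_force: 0.0
```

Call:
drive_tool(
  motion=[
    [[85,0,0,-0.3,0],[85,0,0,-1,0],[85,0,0,-2.2,0],[85,0,0,-3.6,0],[85,0,0,-5,0],[85,0,0,-6.4,0],[85,0,0,-7.8,0],[85,0,-1,-8,0],[85,0,-2.2,-8,0],[85,0,-3.6,-8,0]],
  ],
)

```text
t: 25.6
tcp_pos: [0.4297, 0.2198, 0.251]
tool_rot: [-0.001, 1.0, 0.0, 0.001]
force: [1.1, -0.1, -0.0]
finger_gap: 0.995
gripper_force: 0.0
```

Call:
drive_tool(
  motion=[
    [[85,0,-1.3,0,0],[85,0,-2.6,0,0],[85,0,-3.9,0,0],[85,0,-5.2,0,0],[85,0,-6.4,0,0],[85,0,-7,0,0],[85,0,-7,0,0],[85,0,-7,0,0]],
  ],
)

```text
t: 26.4
tcp_pos: [0.4295, 0.0103, 0.25]
tool_rot: [0.001, 1.0, 0.0, 0.0]
force: [-0.5, 0.3, 0.3]
finger_gap: 0.995
gripper_force: 0.0
```

```bash
python3 - <<'E'
from m import *
t=manip.snapshot("top")[:,:,::-1]; s=manip.snapshot("side")[:,:,::-1]
cv2.imwrite("pics/both6.png",np.hstack([cv2.resize(t[180:300,120:240],(400,400),interpolation=cv2.INTER_CUBIC),cv2.resize(s[160:330,230:400],(400,400),interpolation=cv2.INTER_CUBIC)]))
go([.43,.328,.2])
E
```

```text
t 26.5 tcp [0.4294 0.011  0.2498] yang 90.03 F [-0.55  0.07 -0.68] gap 0.998 gf 0.0
shift/30mm [-0.02 10.56  1.66] turn 0.0
```

View pics/both6.png

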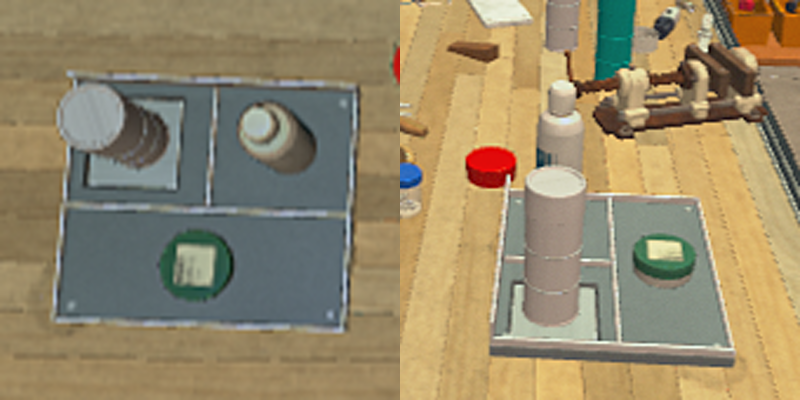

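The final pictures show the heavy tin centred on the sunken plate, the bottle upright in the back right bay and the green tin flat in the front bay. The arm is clear, so I'm handing in.

```bash
python3 -c "
from station import manip
print(manip.sign_off())"
```

```text
the job is handed in; nothing more can be done
None
```

The job is handed in at about 26.5 s of the 72 s limit (no verdict came back): the heavy tin (about 0.65 kg by feel) stands on the sprung plate, the bottle in the back right bay and the green-lidded tin lid up in the front bay; the light tin and the bystanders were never touched.

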